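Scrap the baseplate from the bench clamp through the sprung flap of the bin

TASK

The truck baseplate standing in the bench clamp is scrap. Lift it out by its two ends, stand it on the bare bench on the same edge and let go, then take it again across its thickness and push it down through the sprung flap of the scrap bin with the gripper, not by dropping it in, so that it lies inside and the flap shuts behind it. Leave everything else on the bench where it is.

Things in the scene. Friction and masses are not known exactly. Their poses are not given: they have to be found in the camera images.
- baseplate: Bronze-finish truck baseplate, 0.3 kg, standing on its long edge: 34 mm thick (x), 64 mm long (y), 52 mm high (z, up). Origin: centre of its underside. Flat back at -x; two bosses, 7 mm groove between, at +x. Starts slack between the clamp's jaws on the clamp's bed, 20 mm above the bench, square with the clamp; its ends stick out 7 mm past the jaws; lifts straight up. Stands by itself
- clamp: Dark cast iron bench clamp, fixed; place and yaw vary. Origin on the bench under the middle between the jaws, which face each other along its x. Bed x -50 to +100 mm, 66 mm wide, 20 mm high. Jaws 50 mm wide (y), tops 75 mm above the bench (3 mm above the baseplate's top), 39 to 45 mm apart (the +x jaw slides 6 mm, stiffly). Screw and T-handle at the +x side reach x = 117 mm, 55 mm high
- bin: Grey steel scrap bin, a closed box, fixed; place and yaw vary. 160 mm (x) x 170 mm (y), lid top 130 mm above the bench. Origin: centre of its underside. At the mouth's two y ends steel cheeks, 4 mm thick and 60 mm long in x, rise 32 mm above the lid, so fingers fit only on the x sides of a plate being lowered in (the lid is clear there). Empty inside
- mouth (a point): Centre of the mouth in the bin's lid, at the lid's top; axes are the bin's. Mouth 50 mm (x) by 84 mm (y): the baseplate goes in standing, its 64 mm length along y, either way round. The flap fills the mouth 3 mm below the lid's top. A fixed guide wall hangs 38 mm below the lid's top on the -x side. Free space below, 120 mm deep
- flap (a joint): Angle (rad) of the dark steel flap in the mouth: 0 shut (level), up to 1.5 hanging into the bin. Hinged on the mouth's +x edge, 48 mm long; a spring shuts it upwards. About 10 N straight down starts it, less when deeper; shut, it bears the plate's weight. With the plate 25 mm deep it is about 0.9 to 1.3 open. The plate drops free at the latest when its top is 50 mm below the lid, mostly sooner
- wheel_a: Bystander: cream longboard wheel lying flat, 68 mm diameter, 48 mm high, black core with a steel bearing; origin under its centre
- wheel_b: Bystander: another such wheel
- bushing_cup: Bystander: blue plastic cup, 64 mm across, 55 mm high; origin under its centre
- hex_set: Bystander: hex keys in a red holder 30 x 75 mm, about 70 mm high; origin under its centre
- spare_plate: Bystander: a good baseplate of the same kind lying on its back, 52 x 64 mm, 34 mm high, far side of the bench; not the scrap one
- t_tool: Bystander: steel T-shaped skate tool lying flat, 120 x 80 mm, 15 mm high; origin at the middle of the crossbar
- bearing: Bystander: small steel bearing, 22 mm across, 7 mm high
There are look-alikes about, which are no part of the job. Leave any green or turquoise look-alike of the baseplate alone.

How it is judged:
On the way, in this order (a step that is already met when the one before it is completed fails the run):
1. the baseplate stands by itself on the bench, out of the clamp, let go (height (world z) of baseplate below 0.006 m and angle between baseplate's own z axis and vertical below 0.15 rad and contact force between the fingers and baseplate below 0.05 N and horizontal distance between baseplate and clamp above 0.06 m and linear speed of baseplate below 0.03 m/s), for 0.2 s.
2. the gripper pushes the baseplate through the mouth with the flap well open (value of joint flap above 1 rad and horizontal distance between baseplate and mouth below 0.045 m and contact force between the fingers and baseplate above 0.3 N), for 0.05 s.
At the end, for the whole second after the job is handed in: The baseplate lies at rest inside the bin, wholly below the flap (its origin under 80 mm above the bench and within the bin's walls), and the flap is shut to within 0.08 rad (x of baseplate in the frame of bin between -0.078 and 0.078 m and y of baseplate in the frame of bin between -0.083 and 0.083 m and height (world z) of baseplate between -0.005 and 0.08 m and value of joint flap below 0.08 rad and linear speed of baseplate below 0.02 m/s); the robot touches nothing.
It fails at once if a bystander was moved by more than 30 mm (distance of any of wheel_a, wheel_b, bushing_cup, hex_set, spare_plate, t_tool, bearing from where it was at the start of the episode above 0.03 m).
It also fails if it takes over 72 s, if anything falls off the work surface, if the arm or the gripper's body presses on something with over 40 N, if the wrist force passes 120 N, or if a joint passes its speed limit or range.

ROBOT

A 7-joint arm with a two-finger parallel gripper is mounted at the origin on the work surface. World frame = base frame: x ahead of the robot, y to its left, z up, the work surface at z = 0. Lengths are in m, angles in rad, forces in N, time in s.
With the tool pointing down it reaches from about 0.4 to 0.9 m from the base axis. Payload 5.6 kg.
Tool frame: the origin (TCP) lies at the very end of the fingers, on their centre line; the grasp point (between the pads) lies 19 mm behind it; z points along the fingers, y is the line along which they close (so a half turn about z gives the same grasp; the last joint's range is limited). The gripper opens to 92 mm and grips with 3 to 60 N. Pads are 20 mm wide; open, the fingers measure 128 mm over their backs; the gripper's body (75 mm by 189 mm) begins 69 mm behind the grasp point.
Start: joints at [1.058, 0.468, -0.012, 1.603, 0.006, 1.071, -0.056], TCP at [0.294, -0.58, 0.215] pointing down, gripper open.
Joint ranges: [-2.53, 2.53], [-0.31, 2.02], [-1.57, 1.55], [0.28, 2.44], [-1.29, 4.43], [0.15, 1.84], [-2.92, 2.92]. Speed limits (rad/s): [2.57, 2.57, 3.14, 3.14, 3.14, 3.14, 3.14].

INTERFACE

Orientations are given as a rotation vector (axis times angle).
In Python, from rig import * gives the robot as it stands. The module is installed in compiled form; this text tells all that it offers.
- The arm moves only by the tool step_arm, never from a script. Its argument "commands" is a list of rows, each a list of 7 numbers: the shift along the tool's x, y, z in mm, then the turn, a rotation vector about the tool's x, y, z in rad, then the closure, from 0 (fully open) to 1 (shut). A call has 1 to 10 rows; each row is the pose to reach, as a shift and turn from the pose commanded when the call began, along the tool's axes at that moment; what a row does not reach only later rows make up. A row lasts 1/10 s, in which the tool goes at most 50 mm and 8.59 degrees, less where a joint would pass 70% of its speed; a pose out of reach is approached as far as the arm can. A call with a gripper value outside its range is refused whole. The fingers move at their own pace and stop on an object; "grip_force" is the grip in N (left out, the last holds). Time passes only in rows, so rows that repeat a pose let the fingers close. It gives the time, the measured TCP pose, the force, the opening and the grip force at its end, in the units of the state.
- sense(): the state, without advancing time (a new reading comes with each control period).
- capture(name): name is "scene" or "side" or "wrist"; returns (picture, depth): 480x640x3 uint8, red, green, blue; 480x640 float32, m along the optical axis (not along the pixel's ray), 0 where there is no reading.
- camera_info(name): a dict with "mtx" (3x3 intrinsics, pixels), "R" (3x3) and "t" (3): a world point X has camera coordinates R X + t. Camera axes: x right, y down, z forward; pixel columns grow to the right and rows downward; lengths in m; the calibration is good to about 2 mm. A picture is of the moment at which its call begins: read the wrist's pose just before it. camera_info takes no time and is no camera call; for the wrist camera it gives the pose at the moment of the call.
- close_job(): hands the job in; it is judged then, once.
The state is a dict: "time_s": time; "joint_positions": joint angles; "dq": joint speeds; "joint_torque": joint torques, N m; "tool_pos": TCP position; "orientation": TCP orientation; "wrist_force": force on the tool from outside, world axes, zero at the start; "wrist_torque": the same for the moment, N m; "width": opening from 0.0 (shut) to 1.0 (fully open); "grasp_force": force on a finger pad.
Only numpy, scipy, OpenCV 4.12 (cv2) and the standard library are available. Lean on these libraries where they do the work, as an engineer would, in place of code of your own. Each camera call takes 0.05 s, during which the arm holds its last target. There are 200 camera calls.

## Working session

There is one attempt and no reset: what is moved stays moved. The work goes in short steps, Python scripts to look and compute and a tool call to move; the robot and the scene stay as the last step left them, time stands still between calls to the robot, and variables do not carry over. Pictures are saved under pics/ and viewed, at most 10 in all, crops included, and the job is handed in when it is done.

Besides the shell and the picture viewer there is one more tool, called after "Emit:" by a JSON object that holds its "api" and its "payload", one argument or row to a line. step_arm: Moves the arm, as the interface text tells. Its arguments: {"type":"object","properties":{"commands":{"type":"array","items":{"type":"array","items":{"type":"number"}}},"grip_force":{"type":"number"}},"required":["commands"]}

```bash
mkdir -p pics
python3 - <<'E'
from rig import *
import cv2,numpy as np
s=sense();print({k:np.round(v,3) for k,v in s.items()})
for n in("scene","side","wrist"):
    p,d=capture(n);np.savez(n+'0.npz',p=p,d=d,**camera_info(n))
    cv2.imwrite(f'pics/{n}0.png',p[:,:,::-1]);c=camera_info(n);print(n,(-c['R'].T@c['t']).round(3),c['R'][2].round(2),c['mtx'][0,0])
E
```

```text
{'time_s': np.float64(0.0), 'joint_positions': array([ 1.058,  0.468, -0.012,  1.604,  0.006,  1.071, -0.056]), 'dq': array([-0.001,  0.001,  0.   , -0.001, -0.   , -0.001,  0.   ]), 'joint_torque': array([ 1.0000e-03, -5.2057e+01, -1.2000e-02, -2.4374e+01, -5.7000e-02,
        1.8000e-02,  0.0000e+00]), 'tool_pos': array([ 0.294, -0.579,  0.214]), 'orientation': array([-3.054e+00, -7.310e-01,  1.000e-03]), 'wrist_force': array([-0.539,  0.83 , -0.067]), 'wrist_torque': array([-0.016, -0.024,  0.05 ]), 'grasp_force': np.float64(0.0), 'width': np.float64(1.002)}
scene [ 1.057 -0.247  1.063] [-0.43  0.21 -0.88] 472.6684042652501
side [-0.18   0.725  0.799] [ 0.6  -0.58 -0.55] 466.73799102834283
wrist [ 0.358 -0.547  0.385] [-0.23 -0.11 -0.97] 398.2819867564631
```

View pics/scene0.png

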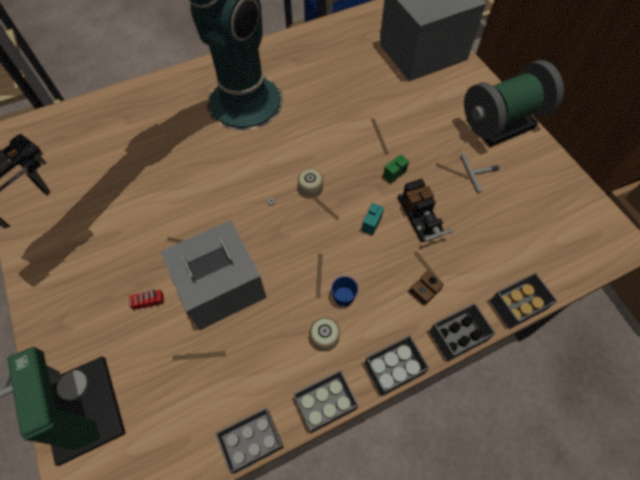

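View pics/side0.png

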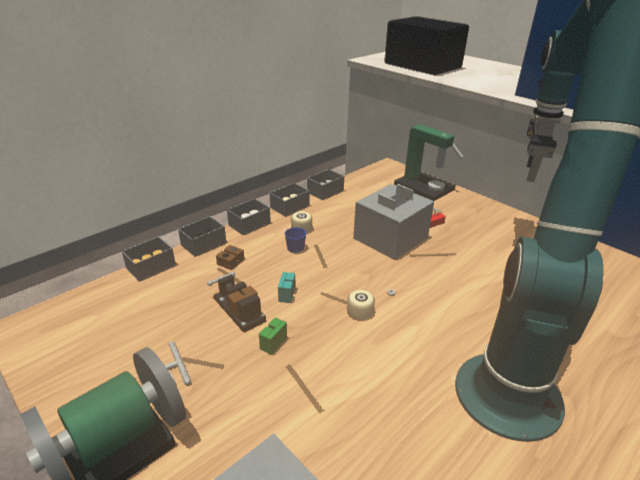

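The scene picture shows these candidates for the scrap plate:
- Bronze plate in the dark clamp, (417,195).
- Bronze plate lying flat, (426,287), which is the spare.
- Green look-alike, (396,167).
- Turquoise look-alike, (373,218).

I choose the one in the clamp. The bin is at (212,272) and its mouth at (210,260).

```bash
cat > h.py <<'E'
import numpy as np,cv2
def cloud(p,d,mtx,R,t):
    v,u=np.mgrid[:480,:640]
    c=np.stack([(u-mtx[0,2])/mtx[0,0]*d,(v-mtx[1,2])/mtx[1,1]*d,d],-1)
    X=(c-t)@R; X[d==0]=np.nan
    return X
def rect(P):
    r=cv2.minAreaRect((P[:,:2]*1000).astype(np.float32));return np.round(r[0],1),np.round(r[1],1),round(r[2],1)
def world2pix(X,mtx,R,t):
    c=R@np.asarray(X)+t;return (mtx@c/c[2])[:2]
E
python3 - <<'E'
from h import *
for n in('scene','side'):
    f=np.load(n+'0.npz');p=f['p'];X=cloud(p,f['d'],f['mtx'],f['R'],f['t'])
    h=cv2.cvtColor(p,cv2.COLOR_RGB2HSV).astype(int);H,S,V=h[...,0],h[...,1],h[...,2];z=X[...,2]
    def blobs(name,m,mn=25):
        k,l,st,c=cv2.connectedComponentsWithStats(m.astype(np.uint8))
        for i in range(1,k):
            if st[i,4]<mn: continue
            P=X[l==i]; P=P[np.isfinite(P[:,2])]
            if len(P): print(n,name,c[i].round(),st[i,4],rect(P),'z',np.percentile(P[:,2],[5,50,95]).round(3))
    ws=(X[...,0]>.2)&(X[...,0]<1.1)&(abs(X[...,1])<.8)
    blobs('lid',ws&(z>.12)&(z<.137)&(S<60),300)
    blobs('cheek',ws&(z>.145)&(z<.17)&(S<60))
    blobs('obj',ws&(z>.012)&(z<.2),30)
    blobs('brown',ws&(z>.03)&(z<.09)&(S>90)&((H<20))&(V<140))
    blobs('clamp>.073',ws&(z>.064)&(z<.085),10)
f=np.load('scene0.npz');p=f['p'];a=p[160:250,370:470,::-1];b=np.load('side0.npz')['p'][260:335,200:300,::-1]
cv2.imwrite('pics/c1.png',np.hstack([cv2.resize(a,(400,360)),cv2.resize(b,(400,360))]))
E
```

```text
scene lid [209. 266.] 5093 (array([ 543.6, -278.3]), array([165. , 169.7]), 2.0) z [0.125 0.129 0.132]
scene cheek [549.  75.] 400 (array([425.2, 731.9]), array([ 31.3, 115.3]), 88.1) z [0.146 0.158 0.169]
scene cheek [492.  99.] 366 (array([428.1, 555.7]), array([112.2,  50.8]), 0.6) z [0.147 0.158 0.169]
scene cheek [226. 250.] 59 (array([ 544.1, -234.3]), array([57.9,  3.9]), 2.6) z [0.151 0.161 0.164]
scene cheek [187. 267.] 63 (array([ 546.9, -321.9]), array([57.2,  4. ]), 2.4) z [0.148 0.16  0.164]
scene obj [513. 102.] 5286 (array([422.1, 632.1]), array([232.5, 153.5]), 89.8) z [0.027 0.128 0.169]
scene obj [396. 167.] 429 (array([443.2, 266.9]), array([36.3, 66.5]), 14.2) z [0.018 0.048 0.054]
scene obj [467. 162.] 31 (array([498.7, 462.8]), array([12. , 48.3]), 76.1) z [0.012 0.013 0.015]
scene obj [310. 182.] 564 (array([381.2,  39.8]), array([64.3, 68.9]), 62.1) z [0.018 0.045 0.05 ]
scene obj [475. 178.] 52 (array([563.7, 453.1]), array([24.2, 66.3]), 67.7) z [0.012 0.014 0.016]
scene obj [422. 210.] 1716 (array([598.9, 260.8]), array([ 75.2, 168.7]), 82.7) z [0.017 0.053
[... 6145 characters left out ...]
 729.4, -627.8]), array([62.8, 33.6]), 53.7) z [0.065 0.076 0.085]
side clamp>.073 [391. 228.] 452 (array([ 498.3, -237.1]), array([235.4, 122.1]), 49.4) z [0.065 0.075 0.084]
side clamp>.073 [225. 278.] 55 (array([643.2, 259.1]), array([38.4, 15. ]), 82.7) z [0.064 0.066 0.068]
side clamp>.073 [242. 295.] 603 (array([558.2, 267.6]), array([63.6, 84.9]), 83.8) z [0.066 0.073 0.077]
side clamp>.073 [140. 379.] 23 (array([478.1, 559.5]), array([ 1.2, 24.9]), 89.8) z [0.068 0.077 0.085]
side clamp>.073 [170. 414.] 134 (array([382.9, 558.6]), array([78.2, 21.2]), 16.8) z [0.065 0.075 0.084]
side clamp>.073 [119. 446.] 189 (array([371.7, 644.3]), array([117.5,  13.9]), 87.3) z [0.069 0.079 0.084]
```

View pics/c1.png

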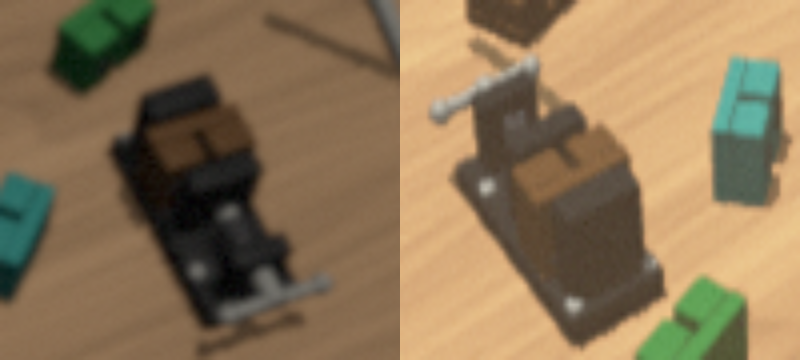

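The crop confirms it: a bronze plate with its groove sits between the black jaws, with the T-handle on the far side (+x). The clamp yaw is about -6° and the plate centre is near (0.56, 0.263). The green look-alike at (0.44,0.27) and the turquoise one at (0.55,0.137) stay clear of the fingers.

```bash
cat >> h.py <<'E'
from scipy.spatial.transform import Rotation as Ro
def row(s,pos,ydeg):
    R0=Ro.from_rotvec(s['orientation']).as_matrix();a=np.radians(ydeg)
    ty=np.array([np.cos(a),np.sin(a),0]);tz=np.array([0,0,-1.]);Rd=np.c_[np.cross(ty,tz),ty,tz]
    rv=Ro.from_matrix(R0.T@Rd).as_rotvec()
    return ((R0.T@(np.array(pos)-s['tool_pos']))*1000).round(1).tolist()+rv.round(4).tolist()
def yaw(s):
    y=Ro.from_rotvec(s['orientation']).as_matrix()[:,1];return np.degrees(np.arctan2(y[1],y[0])).round(2)
E
python3 - <<'E'
from rig import *
from h import *
print(row(sense(),[.56,.263,.26],84), yaw(sense()))
f=np.load('scene0.npz');X=cloud(f['p'],f['d'],f['mtx'],f['R'],f['t'])
for u,v in [(313,195),(337,217),(320,255),(319,295),(270,201),(417,252),(430,272),(170,238),(182,242)]: print(u,v,X[v,u].round(3))
E
```

```text
[618.4, -630.7, -45.3, -0.0006, -0.0017, -2.5672] -63.09
313 195 [0.413 0.033 0.014]
337 217 [0.494 0.064 0.   ]
320 255 [ 0.575 -0.025 -0.001]
319 295 [ 0.67  -0.074 -0.002]
270 201 [ 0.368 -0.074 -0.004]
417 252 [ 0.674  0.199 -0.002]
430 272 [0.747 0.184 0.033]
170 238 [ 0.361 -0.349  0.   ]
182 242 [ 0.469 -0.315  0.131]
```

Emit:
{"api": "step_arm", "payload": {
  "commands": [
    [0, 0, -45, 0, 0, -0.1, 0],
    [618, -631, -45, 0, 0, -2.567, 0],
    [618, -631, -45, 0, 0, -2.567, 0],
    [618, -631, -45, 0, 0, -2.567, 0],
    [618, -631, -45, 0, 0, -2.567, 0],
    [618, -631, -45, 0, 0, -2.567, 0],
    [618, -631, -45, 0, 0, -2.567, 0],
    [618, -631, -45, 0, 0, -2.567, 0],
    [618, -631, -45, 0, 0, -2.567, 0],
    [618, -631, -45, 0, 0, -2.567, 0]
  ]
}}

```text
time_s: 1.15
tool_pos: [0.4295, -0.1485, 0.2597]
orientation: [1.794, 2.578, -0.001]
wrist_force: [1.8, -0.0, -0.3]
width: 0.997
grasp_force: 0.0
```

Run:
```python
from rig import *
from h import *
s=sense();print(row(s,[.56,.263,.26],84), yaw(s),s['tool_pos'],s['joint_positions'].round(2))
```

```text
[340.5, 265.3, -0.5, -0.0004, 0.0006, -1.1112] 20.33 [ 0.42953118 -0.14849491  0.25969158] [ 0.72  0.12 -0.5   1.98  0.07  1.05  0.55]
```

Emit:
{"api": "step_arm", "payload": {
  "commands": [
    [340, 265, 0, 0, 0, -1.111, 0],
    [340, 265, 0, 0, 0, -1.111, 0],
    [340, 265, 0, 0, 0, -1.111, 0],
    [340, 265, 0, 0, 0, -1.111, 0],
    [340, 265, 0, 0, 0, -1.111, 0],
    [340, 265, 0, 0, 0, -1.111, 0],
    [340, 265, 0, 0, 0, -1.111, 0],
    [340, 265, 0, 0, 0, -1.111, 0],
    [340, 265, 0, 0, 0, -1.111, 0],
    [340, 265, 0, 0, 0, -1.111, 0]
  ]
}}

```text
time_s: 2.15
tool_pos: [0.5613, 0.2649, 0.2588]
orientation: [-0.164, -3.135, -0.005]
wrist_force: [0.8, 0.0, -0.1]
width: 0.996
grasp_force: 0.0
```

Run:
```python
from rig import *
from h import *
s=sense();print(yaw(s),s['tool_pos'].round(4),s['joint_positions'].round(2))
c=camera_info('wrist');p,d=capture('wrist');cv2.imwrite('pics/w1.png',p[:,:,::-1]);np.savez('w1.npz',p=p,d=d,**c)
X=cloud(p,d,c['mtx'],c['R'],c['t']);z=X[...,2]
h=cv2.cvtColor(p,cv2.COLOR_RGB2HSV).astype(int)
near=np.hypot(X[...,0]-.56,X[...,1]-.263)<.09
for nm,m in(('plate',near&(z>.062)&(z<.08)&(h[...,1]>100)&(h[...,0]<20)),('top',near&(z>.067)&(z<.08)),('clamp',(np.hypot(X[...,0]-.59,X[...,1]-.263)<.12)&(z>.012)&(z<.03))):
    k,l,st,cc=cv2.connectedComponentsWithStats(m.astype(np.uint8));i=1+st[1:,4].argmax()
    m=l==i;print(nm,m.sum(),cc[i].round(),rect(X[m]),np.median(z[m]).round(4),h[m].mean(0).round())
```

```text
84.0 [0.5613 0.2649 0.2588] [ 0.08  0.51 -0.8   1.59  0.38  1.2   0.67]
plate 2379 [317. 212.] (array([559.7, 263.8]), array([63.9, 33.5]), 84.4) 0.0723 [ 15. 140.  83.]
top 2367 [317. 213.] (array([559.7, 263.8]), array([63.9, 33.4]), 84.2) 0.0723 [ 15. 139.  83.]
clamp 858 [318. 164.] (array([528.1, 267.2]), array([65.9, 36.6]), 84.1) 0.0202 [35. 31. 57.]
```

View pics/w1.png

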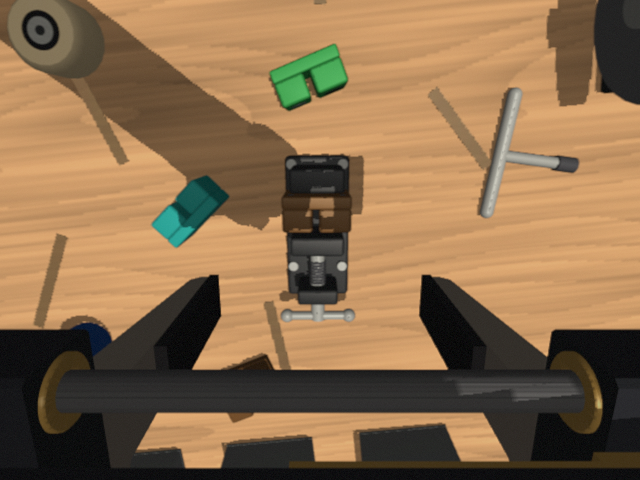

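The wrist view shows the bronze plate at (317,213) between the jaws, with both ends free. The turquoise plate at (190,210) and the green one at (310,75) are clear of the finger paths. I go down around the ends.

Emit:
{"api": "step_arm", "payload": {
  "commands": [
    [1.5, -1.3, 40, 0, 0, -0.004, 0],
    [1.5, -1.3, 85, 0, 0, -0.004, 0],
    [1.5, -1.3, 130, 0, 0, -0.004, 0],
    [1.5, -1.3, 160, 0, 0, -0.004, 0],
    [1.5, -1.3, 185, 0, 0, -0.004, 0],
    [1.5, -1.3, 205, 0, 0, -0.004, 0],
    [1.5, -1.3, 220, 0, 0, -0.004, 0],
    [1.5, -1.3, 227, 0, 0, -0.004, 0],
    [1.5, -1.3, 227, 0, 0, -0.004, 0]
  ]
}}

```text
time_s: 3.1
tool_pos: [0.5605, 0.2575, 0.0321]
orientation: [-0.169, -3.136, 0.002]
wrist_force: [0.5, -0.4, 0.0]
width: 0.997
grasp_force: 0.0
```

Emit:
{"api": "step_arm", "payload": {
  "commands": [
    [0, 0, 0, 0, 0, 0, 0.5],
    [0, 0, 0, 0, 0, 0, 0.5],
    [0, 0, 0, 0, 0, 0, 0.5],
    [0, 0, 0, 0, 0, 0, 0.5],
    [0, 0, 0, 0, 0, 0, 0.5],
    [0, 0, 0, 0, 0, 0, 0.5]
  ],
  "grip_force": 30
}}

```text
time_s: 3.7
tool_pos: [0.5612, 0.2597, 0.0335]
orientation: [0.167, 3.136, 0.003]
wrist_force: [-0.1, 1.3, 5.5]
width: 0.695
grasp_force: 30.0
```

Emit:
{"api": "step_arm", "payload": {
  "commands": [
    [0, 0, -10, 0, 0, 0, 0.5],
    [0, 0, -25, 0, 0, 0, 0.5],
    [0, 0, -45, 0, 0, 0, 0.5],
    [0, 0, -75, 0, 0, 0, 0.5],
    [0, 0, -110, 0, 0, 0, 0.5],
    [0, 0, -110, 0, 0, 0, 0.5],
    [0, 0, -110, 0, 0, 0, 0.5]
  ]
}}

```text
time_s: 4.4
tool_pos: [0.5606, 0.2578, 0.1429]
orientation: [0.169, 3.136, -0.001]
wrist_force: [-0.7, -0.1, -4.6]
width: 0.697
grasp_force: 30.0
```

Run:
```python
from rig import *
from h import *
s=sense();print(yaw(s),s['tool_pos'].round(4),s['width'],s['wrist_force'],row(s,[.50,-.03,.14],92))
c=camera_info('side');p,d=capture('side')
X=cloud(p,d,c['mtx'],c['R'],c['t']);z=X[...,2];h=cv2.cvtColor(p,cv2.COLOR_RGB2HSV).astype(int)
m=(np.hypot(X[...,0]-.56,X[...,1]-.263)<.09)&(h[...,1]>100)&(h[...,0]<20)&(z>.04)
print(m.sum(),np.percentile(z[m],[1,50,99]).round(3))
cv2.imwrite('pics/s1.png',cv2.resize(p[180:360,140:380,::-1],(800,600)))
```

```text
83.85 [0.5606 0.2578 0.1429] 0.6969785742395319 [-0.70649347 -0.09815931 -4.61133425] [29.4, -292.6, 3.2, -0.0009, 0.0008, -0.1423]
1067 [0.041 0.157 0.26 ]
```

View pics/s1.png

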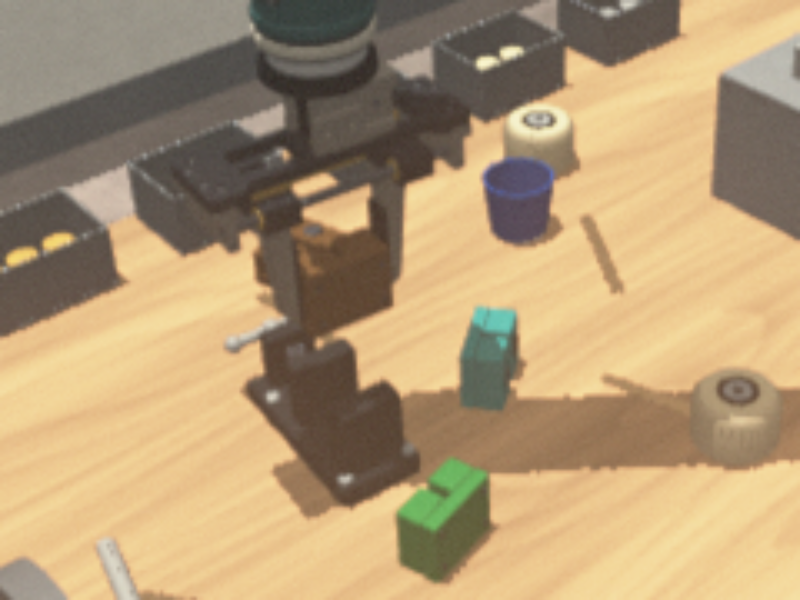

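The plate hangs level in the gripper at (345,275) in the crop, clear of the clamp. I carry it over to the bare spot at (0.50,-0.03).

Emit:
{"api": "step_arm", "payload": {
  "commands": [
    [5, -40, 0, 0, 0, -0.02, 0.5],
    [10, -80, 0, 0, 0, -0.04, 0.5],
    [14, -120, 0, 0, 0, -0.06, 0.5],
    [18, -160, 0, 0, 0, -0.08, 0.5],
    [21, -200, 0, 0, 0, -0.1, 0.5],
    [25, -240, 0, 0, 0, -0.12, 0.5],
    [28, -275, 0, 0, 0, -0.142, 0.5],
    [29, -292, 0, 0, 0, -0.142, 0.5],
    [29, -292, 0, 0, 0, -0.142, 0.5],
    [29, -292, 0, 0, 0, -0.142, 0.5]
  ]
}}

```text
time_s: 5.45
tool_pos: [0.4997, -0.0286, 0.1415]
orientation: [0.054, -3.139, -0.001]
wrist_force: [0.2, 0.3, -2.7]
width: 0.692
grasp_force: 30.0
```

Emit:
{"api": "step_arm", "payload": {
  "commands": [
    [0, 0, 40, 0, 0, 0, 0.5],
    [0, 0, 75, 0, 0, 0, 0.5],
    [0, 0, 100, 0, 0, 0, 0.5],
    [0, 0, 115, 0, 0, 0, 0.5],
    [0, 0, 122, 0, 0, 0, 0.5],
    [0, 0, 125, 0, 0, 0, 0.5],
    [0, 0, 125, 0, 0, 0, 0.5],
    [0, 0, 125, 0, 0, 0, 0.5]
  ]
}}

```text
time_s: 6.25
tool_pos: [0.5015, -0.0286, 0.0185]
orientation: [-0.055, 3.139, -0.0]
wrist_force: [-0.2, -0.7, -3.5]
width: 0.695
grasp_force: 30.0
```

Run:
```python
from rig import *
from h import *
s=sense();print(yaw(s),s['tool_pos'].round(4),s['wrist_force'])
c=camera_info('wrist');p,d=capture('wrist')
X=cloud(p,d,c['mtx'],c['R'],c['t']);z=X[...,2]
h=cv2.cvtColor(p,cv2.COLOR_RGB2HSV).astype(int)
m=(np.hypot(X[...,0]-.5,X[...,1]+.03)<.06)&(z<.08)&(h[...,1]>100)&(h[...,0]<20)&(z>.03)&(h[...,2]<140)
print(m.sum(),np.percentile(z[m],[5,50,95]).round(4) if m.any() else 0)
```

```text
92.01 [ 0.5015 -0.0286  0.0185] [-0.18858432 -0.71604321 -3.45786496]
15940 [0.0365 0.0572 0.0584]
```

Emit:
{"api": "step_arm", "payload": {
  "commands": [
    [0, 0, 3, 0, 0, 0, 0.5],
    [0, 0, 5, 0, 0, 0, 0.5],
    [0, 0, 5.5, 0, 0, 0, 0.5],
    [0, 0, 5.5, 0, 0, 0, 0.5],
    [0, 0, 5.5, 0, 0, 0, 0.5]
  ]
}}

```text
time_s: 6.8
tool_pos: [0.5011, -0.029, 0.0134]
orientation: [-0.055, 3.14, -0.003]
wrist_force: [-4.3, -1.8, 11.1]
width: 0.694
grasp_force: 30.0
```

Emit:
{"api": "step_arm", "payload": {
  "commands": [
    [0, 0, 0, 0, 0, 0, 0.2],
    [0, 0, 0, 0, 0, 0, 0],
    [0, 0, 0, 0, 0, 0, 0],
    [0, 0, 0, 0, 0, 0, 0],
    [0, 0, 0, 0, 0, 0, 0],
    [0, 0, 0, 0, 0, 0, 0],
    [0, 0, 0, 0, 0, 0, 0]
  ]
}}

```text
time_s: 7.5
tool_pos: [0.5006, -0.0286, 0.012]
orientation: [0.055, -3.141, -0.0]
wrist_force: [0.4, 0.2, -0.3]
width: 0.999
grasp_force: 0.0
```

Emit:
{"api": "step_arm", "payload": {
  "commands": [
    [0, 0, -20, 0, 0, 0, 0],
    [0, 0, -50, 0, 0, 0, 0],
    [0, 0, -90, 0, 0, 0, 0],
    [0, 0, -120, 0, 0, 0, 0],
    [0, 0, -120, 0, 0, 0, 0],
    [0, 0, -120, 0, 0, 0, 0]
  ]
}}

```text
time_s: 8.1
tool_pos: [0.5007, -0.0291, 0.1323]
orientation: [-0.054, 3.14, -0.001]
wrist_force: [-0.3, -0.3, -0.4]
width: 1.002
grasp_force: 0.0
```

Run:
```python
from rig import *
from h import *
s=sense();print(yaw(s),s['tool_pos'].round(4),s['wrist_force'],s['joint_positions'].round(2))
c=camera_info('wrist');p,d=capture('wrist')
X=cloud(p,d,c['mtx'],c['R'],c['t']);z=X[...,2]
h=cv2.cvtColor(p,cv2.COLOR_RGB2HSV).astype(int)
m=(np.hypot(X[...,0]-.5,X[...,1]+.03)<.06)&(z<.08)&(z>.047)
P=X[m];print(m.sum(),np.percentile(z[m],[5,50,95]).round(4),rect(P))
for y in (2,-178): print(row(s,[.5,-.03,.14],y))
# bin
for n in('scene','side'):
    c=camera_info(n);p,d=capture(n);X=cloud(p,d,c['mtx'],c['R'],c['t']);z=X[...,2]
    ch=(z>.145)&(z<.168)&(abs(X[...,0]-.544)<.05)&(abs(X[...,1]+.277)<.06)
    lid=(abs(z-.13)<.007)&(abs(X[...,0]-.544)<.095)&(abs(X[...,1]+.277)<.1)
    print(n,rect(X[ch]),rect(X[lid]))
    pl=(np.hypot(X[...,0]-.5,X[...,1]+.03)<.06)&(z<.06)&(z>.047);print(pl.sum(),rect(X[pl]))
```

```text
91.98 [ 0.5007 -0.0291  0.1323] [-0.28246345 -0.33308046 -0.36296672] [ 0.64  0.47 -0.8   1.99  0.44  0.86  1.21]
4566 [0.0506 0.0523 0.0535] (array([499.3, -28.6]), array([34.1, 63.9]), 1.9)
[0.8, -0.9, -7.7, 0.0, 0.0014, 1.5705]
[0.8, -0.9, -7.7, -0.0014, 0.0, -1.5711]
scene (array([ 545.3, -278. ]), array([60.3, 91.7]), 2.2) (array([ 544.4, -278.1]), array([164. , 170.4]), 2.2)
294 (array([503.9, -30.5]), array([36.4, 64. ]), 1.7)
side (array([ 541. , -272.9]), array([62.9, 99. ]), 2.5) (array([ 541.5, -272.7]), array([163.4, 178.2]), 2.3)
198 (array([498.6, -24.8]), array([36. , 66.9]), 1.7)
```

Emit:
{"api": "step_arm", "payload": {
  "commands": [
    [1.4, 0.5, 0, 0, 0, 0.14, 0],
    [1.4, 0.5, 0, 0, 0, 0.29, 0],
    [1.4, 0.5, 0, 0, 0, 0.44, 0],
    [1.4, 0.5, 0, 0, 0, 0.59, 0],
    [1.4, 0.5, 0, 0, 0, 0.74, 0],
    [1.4, 0.5, 0, 0, 0, 0.89, 0],
    [1.4, 0.5, 0, 0, 0, 1.04, 0],
    [1.4, 0.5, 0, 0, 0, 1.19, 0],
    [1.4, 0.5, 0, 0, 0, 1.34, 0],
    [1.4, 0.5, 0, 0, 0, 1.49, 0]
  ]
}}

```text
time_s: 9.25
tool_pos: [0.4984, -0.0281, 0.1307]
orientation: [-2.094, -2.339, 0.002]
wrist_force: [0.5, -0.5, -0.3]
width: 0.998
grasp_force: 0.0
```

Emit:
{"api": "step_arm", "payload": {
  "commands": [
    [0, 0, 0, 0, 0, 0.082, 0],
    [0, 0, 0, 0, 0, 0.082, 0],
    [0, 0, 0, 0, 0, 0.082, 0]
  ]
}}

```text
time_s: 9.55
tool_pos: [0.4987, -0.028, 0.1312]
orientation: [-2.18, -2.261, 0.002]
wrist_force: [-0.4, 0.2, -0.5]
width: 1.004
grasp_force: 0.0
```

Run:
```python
from rig import *
from h import *
s=sense();print(yaw(s),s['tool_pos'].round(4),s['joint_positions'].round(2))
c=camera_info('wrist');p,d=capture('wrist')
X=cloud(p,d,c['mtx'],c['R'],c['t']);z=X[...,2]
m=(np.hypot(X[...,0]-.5,X[...,1]+.03)<.06)&(z<.08)&(z>.047)
P=X[m];r=rect(P);print(m.sum(),r)
print(row(s,[r[0][0]/1000,r[0][1]/1000,.030],1.9))
```

```text
2.09 [ 0.4987 -0.028   0.1312] [ 0.37  0.37 -0.45  2.01  0.22  0.8  -0.18]
4565 (array([499.7, -28. ]), array([33.9, 63.6]), 2.2)
[-0.1, 1.2, 101.2, -0.0017, -0.0002, 0.0033]
```

Emit:
{"api": "step_arm", "payload": {
  "commands": [
    [0, 1, 30, 0, 0, 0, 0],
    [0, 1, 55, 0, 0, 0, 0],
    [0, 1, 75, 0, 0, 0, 0],
    [0, 1, 90, 0, 0, 0, 0],
    [0, 1, 98, 0, 0, 0, 0],
    [0, 1, 101, 0, 0, 0, 0],
    [0, 1, 101, 0, 0, 0, 0],
    [0, 1, 101, 0, 0, 0, 0]
  ]
}}

```text
time_s: 10.4
tool_pos: [0.5008, -0.0282, 0.0317]
orientation: [2.183, 2.258, 0.001]
wrist_force: [0.6, 0.2, 0.0]
width: 0.997
grasp_force: 0.0
```

Emit:
{"api": "step_arm", "payload": {
  "commands": [
    [0, 0, 0, 0, 0, 0, 0.8],
    [0, 0, 0, 0, 0, 0, 0.8],
    [0, 0, 0, 0, 0, 0, 0.8],
    [0, 0, 0, 0, 0, 0, 0.8],
    [0, 0, 0, 0, 0, 0, 0.8],
    [0, 0, 0, 0, 0, 0, 0.8],
    [0, 0, 0, 0, 0, 0, 0.8]
  ],
  "grip_force": 45
}}

```text
time_s: 11.1
tool_pos: [0.5002, -0.0282, 0.0311]
orientation: [-2.183, -2.259, 0.0]
wrist_force: [-1.0, 0.4, -0.6]
width: 0.415
grasp_force: 0.0
```

Run:
```python
from rig import *
from h import *
s=sense();print(yaw(s),s['tool_pos'].round(4),s['width']*92)
c=camera_info('wrist');p,d=capture('wrist')
X=cloud(p,d,c['mtx'],c['R'],c['t']);z=X[...,2];h=cv2.cvtColor(p,cv2.COLOR_RGB2HSV).astype(int)
m=(np.hypot(X[...,0]-.5,X[...,1]+.03)<.06)&(z<.06)&(z>.045)&(h[...,1]>100)
r=rect(X[m]);print(m.sum(),r)
```

```text
1.95 [ 0.5002 -0.0282  0.0311] 38.195586237311446
10475 (array([506. , -24.6]), array([55.2, 57.8]), 1.6)
```

Not yet closed on it, so I keep closing, then lift.

Emit:
{"api": "step_arm", "payload": {
  "commands": [
    [0, 0, 0, 0, 0, 0, 0.8],
    [0, 0, 0, 0, 0, 0, 0.8],
    [0, 0, 0, 0, 0, 0, 0.8],
    [0, 0, 0, 0, 0, 0, 0.8]
  ]
}}

```text
time_s: 11.55
tool_pos: [0.5001, -0.0282, 0.031]
orientation: [-2.183, -2.259, 0.0]
wrist_force: [-0.9, 0.5, 0.5]
width: 0.365
grasp_force: 45.0
```

Emit:
{"api": "step_arm", "payload": {
  "commands": [
    [0, 0, -20, 0, 0, 0, 0.8],
    [0, 0, -55, 0, 0, 0, 0.8],
    [0, 0, -100, 0, 0, 0, 0.8],
    [0, 0, -145, 0, 0, 0, 0.8],
    [0, 0, -190, 0, 0, 0, 0.8],
    [0, 0, -225, 0, 0, 0, 0.8],
    [0, 0, -240, 0, 0, 0, 0.8],
    [0, 0, -240, 0, 0, 0, 0.8]
  ]
}}

```text
time_s: 12.35
tool_pos: [0.5012, -0.0282, 0.2729]
orientation: [2.181, 2.256, 0.003]
wrist_force: [0.4, 0.5, -4.9]
width: 0.364
grasp_force: 45.0
```

Run:
```python
from rig import *
from h import *
s=sense();print(yaw(s),s['tool_pos'].round(4),s['width']*92,s['grasp_force'])
print(row(s,[.541,-.2764,.27],2.2))
```

```text
1.93 [ 0.5012 -0.0282  0.2729] 33.5299144019436 44.99809831380844
[-249.4, 31.4, 3.3, 0.004, 0.0011, -0.0048]
```

Emit:
{"api": "step_arm", "payload": {
  "commands": [
    [-40, 5, 0, 0, 0, 0, 0.8],
    [-80, 10, 0, 0, 0, 0, 0.8],
    [-120, 16, 0, 0, 0, 0, 0.8],
    [-160, 21, 0, 0, 0, 0, 0.8],
    [-200, 26, 0, 0, 0, 0, 0.8],
    [-230, 30, 0, 0, 0, -0.004, 0.8],
    [-249, 31, 0, 0, 0, -0.004, 0.8],
    [-249, 31, 0, 0, 0, -0.004, 0.8],
    [-249, 31, 0, 0, 0, -0.004, 0.8]
  ]
}}

```text
time_s: 13.25
tool_pos: [0.5392, -0.2746, 0.2696]
orientation: [-2.176, -2.262, -0.0]
wrist_force: [-0.8, 0.9, -2.9]
width: 0.363
grasp_force: 45.0
```

Run:
```python
from rig import *
from h import *
s=sense();print(yaw(s),s['tool_pos'].round(4),s['width']*92,s['grasp_force'])
for n in('wrist','scene','side'):
    c=camera_info(n);p,d=capture(n);X=cloud(p,d,c['mtx'],c['R'],c['t']);z=X[...,2]
    if n=='wrist': cv2.imwrite('pics/w2.png',p[:,:,::-1]);np.savez('w2.npz',p=p,d=d,**c)
    h=cv2.cvtColor(p,cv2.COLOR_RGB2HSV).astype(int);A=abs(X[...,0]-.541);B=abs(X[...,1]+.2764)
    for nm,m in(('cheek',(z>.145)&(z<.168)&(A<.05)&(B<.06)&(h[...,1]<80)),('lid',(abs(z-.13)<.006)&(A<.1)&(B<.11)),('flap',(abs(z-.126)<.012)&(A<.03)&(B<.045)&(h[...,2]<60)),('plate',(z>.23)&(z<.32)&(h[...,1]>100)&(h[...,0]<20)&(A<.04)&(B<.05)),('platetop',(z>.283)&(z<.30)&(h[...,1]>100)&(h[...,0]<20)&(A<.04)&(B<.05))):
        if m.sum()>10: print(n,nm,m.sum(),rect(X[m]),np.percentile(z[m],[2,50,98]).round(3))
```

```text
2.21 [ 0.5392 -0.2746  0.2696] 33.42089255381414 44.998281598091125
wrist cheek 676 (array([ 539.9, -232.1]), array([60.1,  4. ]), 2.3) [0.149 0.162 0.164]
wrist lid 27884 (array([ 541.5, -273.2]), array([160.7, 163.8]), 2.2) [0.127 0.13  0.132]
wrist flap 420 (array([ 541.9, -262.1]), array([11.6, 48.5]), 85.7) [0.126 0.128 0.129]
wrist plate 12179 (array([ 539.5, -271.2]), array([66.3, 58.4]), 4.4) [0.254 0.291 0.292]
wrist platetop 10416 (array([ 539.8, -271.3]), array([37.2, 58.3]), 4.0) [0.285 0.291 0.292]
scene cheek 124 (array([ 545.6, -278.1]), array([59.5, 91.5]), 2.5) [0.147 0.161 0.165]
scene lid 4608 (array([ 544.5, -278.1]), array([164.5, 170.5]), 2.4) [0.125 0.129 0.133]
scene flap 703 (array([ 541.1, -278. ]), array([85.9, 59.4]), 89.7) [0.123 0.127 0.132]
side cheek 207 (array([ 542.4, -272.6]), array([62.4, 98.6]), 2.7) [0.145 0.154 0.163]
side lid 1388 (array([ 542.8, -273.9]), array([167.1, 177.7]), 2.3) [0.125 0.13  0.134]
side plate 154 (array([ 540.6, -267.9]), array([37.8, 64.2]), 3.7) [0.24  0.277 0.293]
side platetop 73 (array([ 540.7, -261.8]), array([30.6, 52.1]), 15.7) [0.283 0.291 0.293]
```

View pics/w2.png

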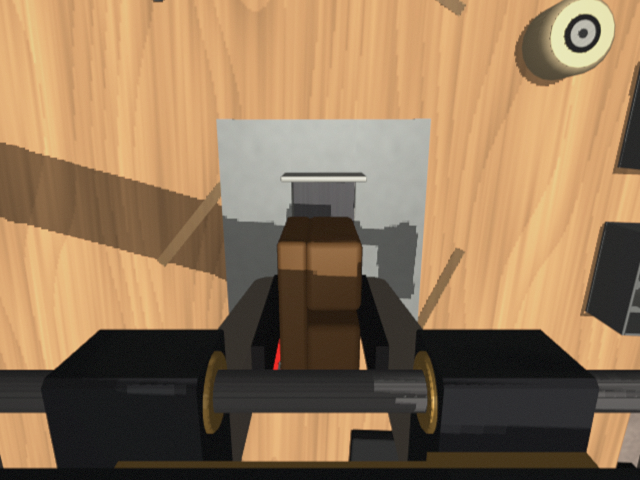

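The picture shows the plate held straight at (320,270). Behind it are the far cheek at (323,177) and the dark flap at (323,200). I shift about 2 mm each way to centre it, then lower it.

Emit:
{"api": "step_arm", "payload": {
  "commands": [
    [-1.8, 1.8, 0, 0, 0, 0, 0.8],
    [-1.8, 1.8, 25, 0, 0, 0, 0.8],
    [-1.8, 1.8, 50, 0, 0, 0, 0.8],
    [-1.8, 1.8, 75, 0, 0, 0, 0.8],
    [-1.8, 1.8, 90, 0, 0, 0, 0.8],
    [-1.8, 1.8, 100, 0, 0, 0, 0.8],
    [-1.8, 1.8, 100, 0, 0, 0, 0.8],
    [-1.8, 1.8, 100, 0, 0, 0, 0.8]
  ],
  "grip_force": 60
}}

```text
time_s: 14.2
tool_pos: [0.5423, -0.2778, 0.172]
orientation: [2.178, 2.262, 0.001]
wrist_force: [-0.5, -0.6, -2.6]
width: 0.366
grasp_force: 60.0
```

Emit:
{"api": "step_arm", "payload": {
  "commands": [
    [0, 0, 5, 0, 0, 0, 0.8],
    [0, 0, 9, 0, 0, 0, 0.8],
    [0, 0, 13, 0, 0, 0, 0.8],
    [0, 0, 17, 0, 0, 0, 0.8],
    [0, 0, 21, 0, 0, 0, 0.8],
    [0, 0, 25, 0, 0, 0, 0.8],
    [0, 0, 25, 0, 0, 0, 0.8]
  ]
}}

```text
time_s: 14.9
tool_pos: [0.5409, -0.2782, 0.1464]
orientation: [-2.179, -2.263, 0.002]
wrist_force: [-3.6, -0.6, 2.0]
width: 0.363
grasp_force: 60.0
```

Emit:
{"api": "step_arm", "payload": {
  "commands": [
    [0, 0, 4, 0, 0, 0, 0.8],
    [0, 0, 8, 0, 0, 0, 0.8],
    [0, 0, 11, 0, 0, 0, 0.8],
    [0, 0, 13, 0, 0, 0, 0.8],
    [0, 0, 13, 0, 0, 0, 0.8],
    [0, 0, 13, 0, 0, 0, 0.8]
  ]
}}

```text
time_s: 15.5
tool_pos: [0.5405, -0.2776, 0.1321]
orientation: [-2.177, -2.261, 0.002]
wrist_force: [-3.5, 0.2, -4.4]
width: 0.362
grasp_force: 60.0
```

Run:
```python
from rig import *
from h import *
s=sense();print(yaw(s),s['tool_pos'].round(4),s['width']*92,s['wrist_force'].round(1))
c=camera_info('wrist');p,d=capture('wrist');X=cloud(p,d,c['mtx'],c['R'],c['t']);z=X[...,2]
h=cv2.cvtColor(p,cv2.COLOR_RGB2HSV).astype(int)
m=(h[...,1]>100)&(h[...,0]<20)&(abs(X[...,0]-.541)<.03)&(abs(X[...,1]+.276)<.06)&(z>.1)
print(np.percentile(z[m],[2,50,90]).round(4))
```

```text
2.16 [ 0.5405 -0.2776  0.1321] 33.34770324042037 [-3.5  0.2 -4.4]
[0.1206 0.1537 0.2474]
```

Emit:
{"api": "step_arm", "payload": {
  "commands": [
    [0, 2, 0, 0, 0, 0, 0.8],
    [0, 4, 0, 0, 0, 0, 0.8],
    [0, 4, 0, 0, 0, 0, 0.8],
    [0, 4, 0, 0, 0, 0, 0.8],
    [0, 2, 0, 0, 0, 0, 0.8],
    [0, 1, 0, 0, 0, 0, 0.8],
    [0, 1, 0, 0, 0, 0, 0.8]
  ]
}}

```text
time_s: 16.25
tool_pos: [0.5426, -0.2775, 0.1334]
orientation: [2.179, 2.263, 0.0]
wrist_force: [-3.1, -0.2, -4.3]
width: 0.363
grasp_force: 60.0
```

Emit:
{"api": "step_arm", "payload": {
  "commands": [
    [0, 0, 0, 0, 0, 0, 0.55],
    [0, 0, 0, 0, 0, 0, 0.55],
    [0, 0, 0, 0, 0, 0, 0.55],
    [0, 0, 0, 0, 0, 0, 0.55]
  ]
}}

```text
time_s: 16.65
tool_pos: [0.5437, -0.2778, 0.1339]
orientation: [2.177, 2.262, 0.002]
wrist_force: [-0.7, 0.5, 0.7]
width: 0.45
grasp_force: 0.0
```

Run:
```python
from rig import *
from h import *
s=sense();print(yaw(s),s['tool_pos'].round(4),s['width']*92,s['wrist_force'].round(1))
c=camera_info('wrist');p,d=capture('wrist');X=cloud(p,d,c['mtx'],c['R'],c['t']);z=X[...,2]
h=cv2.cvtColor(p,cv2.COLOR_RGB2HSV).astype(int)
m=(h[...,1]>100)&(h[...,0]<20)&(abs(X[...,0]-.541)<.03)&(abs(X[...,1]+.276)<.06)&(z>.0)&(z<.17)
print(m.sum(),np.percentile(z[m],[2,50,90]).round(4),rect(X[m]));cv2.imwrite('pics/w3.png',p[:,:,::-1])
```

```text
2.19 [ 0.5437 -0.2778  0.1339] 41.41720492549076 [-0.7  0.5  0.7]
2 [0.1565 0.162  0.1667] (array([ 521.4, -268.6]), array([3.4, 0. ]), 152.5)
```

View pics/w3.png

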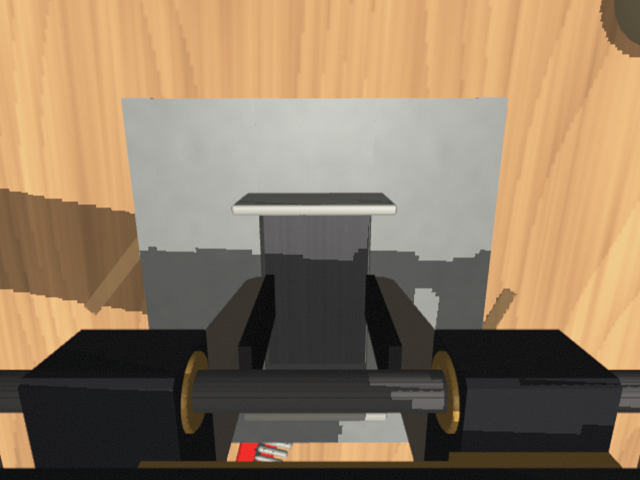

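The plate has dropped through and the flap at (315,290) is shut and empty. I retreat and check it.

Emit:
{"api": "step_arm", "payload": {
  "commands": [
    [0, 0, -15, 0, 0, 0, 0.5],
    [0, 0, -50, 0, 0, 0, 0.3],
    [0, 0, -95, 0, 0, 0, 0.2],
    [0, 0, -130, 0, 0, 0, 0.2],
    [0, 0, -130, 0, 0, 0, 0.2],
    [0, 0, -130, 0, 0, 0, 0.2],
    [0, 0, -130, 0, 0, 0, 0.2],
    [0, 0, -130, 0, 0, 0, 0.2]
  ]
}}

```text
time_s: 17.5
tool_pos: [0.5418, -0.2774, 0.2617]
orientation: [-2.177, -2.262, 0.001]
wrist_force: [-0.6, -0.1, -0.0]
width: 0.799
grasp_force: 0.0
```

Run:
```python
from rig import *
from h import *
s=sense();print(s['tool_pos'].round(3),s['wrist_force'].round(1),s['time_s'])
c=camera_info('wrist');p,d=capture('wrist');X=cloud(p,d,c['mtx'],c['R'],c['t']);z=X[...,2]
m=(abs(X[...,0]-.541)<.019)&(abs(X[...,1]+.276)<.036)&(z<.14)
A=np.c_[X[m][:,:2]-[.541,-.276],np.ones(m.sum())];print(m.sum(),np.percentile(z[m],[1,50,99]).round(4),np.linalg.lstsq(A,z[m],rcond=None)[0].round(4))
```

```text
[ 0.542 -0.277  0.262] [-0.6 -0.1 -0. ] 17.5
4318 [0.1259 0.1276 0.1292] [-2.200e-03  1.000e-04  1.276e-01]
```

The flap is level at z = 0.1276 and the arm is clear, so I hand the job in.

```bash
python3 -c "
from rig import *
print(close_job())"
```

```text
the job is handed in; nothing more can be done
None
```

The job is handed in with no verdict returned: the scrap baseplate was stood on the bench and released, regripped across its thickness and pushed about 28 mm through the flap, and it dropped inside when I let go; the flap measured level and the arm was clear, though its angle during the push and the plate's rest inside couldn't be seen.

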